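# Click the stop collar onto the tape spindle

### The arm

A 6-joint arm with a two-finger parallel gripper is mounted at the origin on a cart in front of the work surface, level with it; the furniture and walls round the work are solid. World frame = base frame: x ahead of the robot, y to its left, z up, the work surface at z = 0. Lengths are in m, angles in rad, forces in N, time in s.
With the tool pointing down it reaches from about 0.325 to 0.875 m from the base axis. Payload 4.4 kg.
Tool frame: the origin (TCP) lies on the centre line of the jaws, within the pads' length; the fingertips stand 14 mm ahead of it and the grasp point (between the pads) lies 5 mm behind it (robot.tcp_to_tips is the distance from the TCP to the fingertips, in m); z points along the fingers, y is the line along which they close (so a half turn about z gives the same grasp; the last joint's range is limited). The gripper opens to 85 mm and grips with 20 to 120 N. Pads are 22 mm wide; open, the fingers measure 114 mm over their backs; the gripper's body (76 mm by 85 mm) begins 54 mm behind the grasp point. The pads swing forward as they close: fully open they stand 13 mm farther back than shut.
Start: joints at [-0.15, 0.207, 1.542, -0, 1.393, -0.15], TCP at [0.575, -0, 0.207] pointing down, gripper open.
Joint ranges: [-2.73, 2.73], [-0.86, 2.22], [0.23, 2.46], [-1.11, 4.25], [0.08, 2.63], [-2.82, 2.82]. Speed limits (rad/s): [2.79, 2.79, 3.14, 3.14, 3.14, 3.14].

### API

Orientations are given as a rotation vector (axis times angle).
In Python, from bench import robot gives the robot as it stands.
- The arm moves only by the tool move_arm, never from a script. Its argument "rows" is a list of rows, each a list of 7 numbers: the turn, a rotation vector about the tool's x, y, z in rad, then the shift along the tool's x, y, z in m, then the finger opening in m, from 0 to 0.0854. In form: [[ax, ay, az, dx, dy, dz, fingers], ...]. A call has exactly 5 rows; each row is the pose to reach, as a shift and turn from the pose commanded when the call began, along the tool's axes at that moment; what a row does not reach only later rows make up. A row lasts 1/8 s, in which the tool goes at most 62.5 mm and 10.7 degrees, less where a joint would pass 70% of its speed; a pose out of reach is approached as far as the arm can. A call with a gripper value outside its range is refused whole. The fingers move at their own pace and stop on an object; "newtons" is the grip in N (left out, the last holds). Time passes only in rows, so rows that repeat a pose let the fingers close, or fill a call up. It gives the time, the measured TCP pose, the force, the opening and the grip force at its end, in the units of the state.
- robot.read_state(): the state, without advancing time (a new reading comes with each control period).
- robot.camera(name): name is "scene" or "side" or "wrist"; returns a dict with "image" (384x512x3 uint8, red, green, blue), "camera_matrix" (3x3 intrinsics, pixels), "distortion" ([k1, k2, p1, p2, k3] as OpenCV has them; the pictures are not rectified), "origin" and "rotation" of the camera in the world. Camera axes: x right, y down, z forward; pixel columns grow to the right and rows downward; lengths in m; the calibration is good to about 2 mm. A picture is of the moment at which its call begins. There is no depth.
- robot.hand_in(): hands the job in; it is judged then, once.
Trained networks look in the newest picture that a camera, given by its name, has taken for a name from the list of things; names that differ only in an ending like _2 or _b are one class to them, and where a whole thing is asked for, a point or a joint stands for the part that bears it (a point fixed in the world has none). Each returns a list of dicts, best first, with "score" (0 to 1); they miss things now and then, are a little off and sometimes report something else, mostly with a low value. They report only what shows in the picture. A call takes as long as a camera call.
- robot.regions_of(camera, label): "pixels" (384x512 bool, what is visible of it) and "bbox" ([left, top, width, height] in pixels, round what is visible of it).
- robot.mark_of(camera, label): "pixel" ([column, row] in pixels: a listed point, or the origin of a listed thing).
The state is a dict: "time_s": time; "joint_pos": joint angles; "qd": joint speeds; "joint_torque": joint torques, N m; "eef_pos": TCP position; "orientation": TCP orientation; "ft_force": force on the tool from outside, world axes, zero at the start; "ft_torque": the same for the moment, N m; "opening": opening from 0.0 (shut) to 1.0 (fully open); "gripper_force": force on a finger pad.
Only numpy, scipy, OpenCV 4.12 (cv2) and the standard library are available. Lean on these libraries where they do the work, as an engineer would, in place of code of your own. Each camera call takes 0.05 s, during which the arm holds its last target. There are 200 camera calls.

### The job

Lock the roll of masking tape on its counter stand: pick up the metal stop collar, thread it over the upright spindle and slide it down gently until its sprung ball clicks into the groove round the spindle. Leave it clicked in there, neither short of the groove nor pushed past it, let go, and leave the other things on the counter where they are.

Things in the scene. Friction and masses are not known exactly. Their poses are not given: they have to be found in the camera images.
- collar: Loose aluminium stop collar: 40 x 40 mm square block, 30 mm high, about 150 g, lying flat with its bore upright. Origin: centre of its underside on the bore axis; z along the bore, up. Through bore 20.4 mm in diameter, edges chamfered 1.5 mm. Grip it across the plain flats +y and -y, 40 mm apart. It fits at any yaw.
- plunger (a point): Middle of the collar's +x face, 20 mm from the bore axis, 15 mm above the underside. A round brass plunger housing, 18 mm wide, sticks out here to 38.5 mm from the axis. At the same height inside the bore, on this side, a sprung steel ball of 10 mm diameter stands 4.5 mm proud of the bore wall.
- detent_ball (a joint): How far the sprung ball is pressed back into its plunger, in m: 0 = fully out (free, or in the groove), about 0.0033 when the plain spindle fills a centred bore, limit 0.0048. Spring 3 N at 0, rising 1.1 N per mm; a spindle held centred in the bore thus pushes the collar sideways, towards its plunger side, with 6 to 7 N.
- stand: Fixed tape stand: dark round foot 120 mm wide, a roll of masking tape 96 mm wide on a grey hub (top 42 mm above the counter) and an upright steel spindle, 18 mm in diameter, in the middle. Origin: underside of the foot on the spindle axis; z up. More than 20 N between collar and stand is rough handling.
- spindle_root (a point): On the spindle axis, 42 mm above the counter (level with the roll's top). The spindle is clamped at a height that differs each time and is not reported: nose tip 108 to 188 mm above the counter. From the tip down: 12 mm taper (8 mm wide at the tip), 20 mm plain, ring groove 12.4 mm long and 3.5 mm deep with sloping flanks, then plain again. It does not give.
- spindle_axis (a point): On the spindle axis 110 mm up, the mean height of the groove's middle, which is 38 mm below the nose tip (70 to 150 mm up). Clicked in, the collar's underside is 15 mm below the groove's middle. Sliding down: force builds up at the nose, a steady sideways push and drag follow on the plain part, both fall to about nothing for 2 to 3 mm at the groove, then rise again at the lower flank.
- pipe_ring: Bystander: loose chromed pipe ring, 40 mm across and 10 mm high. Origin: centre of its underside.
- copper_cap: Bystander: loose copper pipe cap, 39 mm across and 37 mm high. Origin: centre of its underside.
- ball_valve: Bystander: loose small brass-coloured ball valve with a lever, 31 x 68 x 37 mm. Origin: centre of its underside.
- tape_measure: Bystander: loose yellow tape measure, 76 x 74 x 34 mm. Origin: centre of its underside.

How it is judged:
By the outcome, as a careful person would: the job done as asked, in the order asked, and still so for the second after the job is handed in, with the robot touching nothing.
It also fails if it takes over 58 s, if anything falls off the work surface, if the arm or the gripper's body presses on something with over 40 N, if the wrist force passes 120 N, or if a joint passes its speed limit or range.

## Working session

There is one attempt and no reset: what is moved stays moved. The work goes in short steps, Python scripts to look and compute and a tool call to move; the robot and the scene stay as the last step left them, time stands still between calls to the robot, and variables do not carry over. Pictures are saved under pics/ and viewed, at most 10 in all, crops included, and the job is handed in when it is done.

Besides the shell and the picture viewer there is one more tool, called after "Emit:" by a JSON object that holds its "api" and its "payload", one argument or row to a line. move_arm: Moves the arm, as the interface text tells. Its arguments: {"type":"object","properties":{"rows":{"type":"array"},"newtons":{"type":"number"}},"required":["rows"]}

```bash
mkdir -p pics; cat > h.py <<'E'
from bench import robot
import numpy as np, cv2
from scipy.spatial.transform import Rotation as R
def shot(n,save=None):
    c=robot.camera(n)
    if save: cv2.imwrite('pics/'+save,c['image'][:,:,::-1])
    return c
def ray(c,px):
    K=np.array(c['camera_matrix']);d=np.array(c['distortion'])
    u=cv2.undistortPoints(np.array([[px]],float),K,d)[0,0]
    v=np.array(c['rotation'])@np.array([u[0],u[1],1]);return np.array(c['origin']),v/np.linalg.norm(v)
def onz(c,px,z):
    o,v=ray(c,px);return o+v*(z-o[2])/v[2]
def tri(rays):
    A=np.zeros((3,3));b=np.zeros(3)
    for o,v in rays:
        P=np.eye(3)-np.outer(v,v);A+=P;b+=P@o
    p=np.linalg.solve(A,b);return p,[np.linalg.norm(np.cross(p-o,v)) for o,v in rays]
def proj(c,p):
    Rm=np.array(c['rotation']);o=np.array(c['origin'])
    rv=cv2.Rodrigues(Rm.T)[0];return cv2.projectPoints(np.array([p],float),rv,-Rm.T@o,np.array(c['camera_matrix']),np.array(c['distortion']))[0][0,0]
E
python3 - <<'E'
from h import *
C={n:shot(n,n+'0.png') for n in('scene','side','wrist')}
a=np.hstack([cv2.imread('pics/%s0.png'%n) for n in('scene','side')]);
for n in C:
    print(n,C[n]['origin'].round(3) if hasattr(C[n]['origin'],'round') else C[n]['origin'])
    for l in['collar','plunger','stand','spindle_root','spindle_axis','pipe_ring','copper_cap','ball_valve','tape_measure']:
        m=robot.mark_of(n,l)
        z={'plunger':.015,'spindle_root':.042,'spindle_axis':.11}.get(l,0)
        for q in m[:2]: print(' ',l,round(q['score'],2),np.round(q['pixel'],1),onz(C[n],q['pixel'],z).round(4))
print(robot.read_state())
E
```

```text
scene [0.183 0.67  0.588]Traceback (most recent call last):
  File "<stdin>", line 9, in <module>
  File "h.py", line 13, in onz
    o,v=ray(c,px);return o+v*(z-o[2])/v[2]
                                      ~^^^
IndexError: invalid index to scalar variable.
```

View pics/scene0.png

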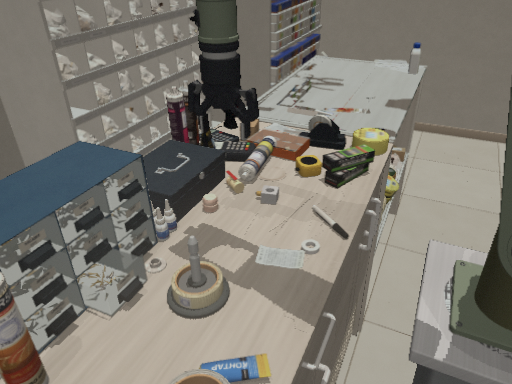

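View pics/side0.png

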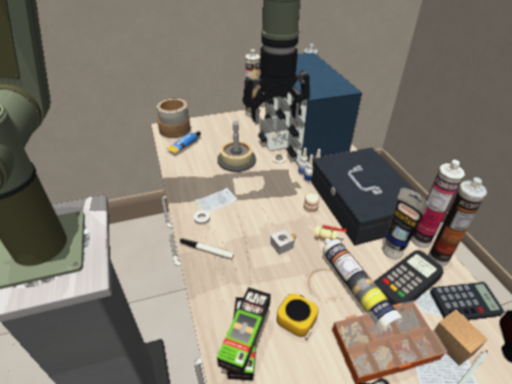

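The scene picture shows the collar at about (270,194) and the stand at (198,285), with the spindle tip at (193,240). The side picture shows the collar at (283,241) and the stand at (236,155).

```bash
cat > p.py <<'E'
import re
s=open('h.py').read()
s=s.replace("v=np.array(c['rotation'])@","v=rot(c)@").replace("Rm=np.array(c['rotation'])","Rm=rot(c)")
s+='''
def rot(c):
    r=np.array(c['rotation'],float)
    return r if r.shape==(3,3) else (R.from_rotvec(r) if r.size==3 else R.from_quat(r)).as_matrix()
'''
open('h.py','w').write(s)
E
python3 p.py
python3 - <<'E'
from h import *
C={n:shot(n) for n in('scene','side','wrist')}
for n in C:
    print(n,np.array(C[n]['origin']).round(3),np.array(C[n]['rotation']).shape,rot(C[n])[:,2].round(2))
    for l in['collar','plunger','stand','spindle_root','spindle_axis','pipe_ring','copper_cap','ball_valve','tape_measure']:
        m=robot.mark_of(n,l)
        z={'plunger':.015,'spindle_root':.042,'spindle_axis':.11}.get(l,0)
        for q in m[:2]: print(' ',l,round(q['score'],2),np.round(q['pixel'],1),onz(C[n],q['pixel'],z).round(4))
s=robot.read_state()
for k in('time_s','eef_pos','orientation','ft_force','opening'):print(k,s[k])
for n in('scene','side'):
    cv2.imwrite('pics/%s_z.png'%n,cv2.resize(C[n]['image'][:,:,::-1][(215 if n=='scene' else 110):,:][:110,(150 if n=='scene' else 190):][:,:110],None,fx=5,fy=5,interpolation=cv2.INTER_CUBIC))
a=np.hstack([cv2.resize(cv2.imread('pics/%s_z.png'%n),(400,400)) for n in('scene','side')]);cv2.imwrite('pics/z.png',a)
E
```

```text
scene [0.183 0.67  0.588] (3,) [ 0.37 -0.77 -0.51]
  collar 0.9 [270.9 197.4] [ 0.5447 -0.1624  0.    ]
  plunger 0.91 [260.7 189.9] [ 0.5748 -0.1636  0.015 ]
  stand 0.61 [197.1 291.5] [0.5413 0.2026 0.    ]
  spindle_root 0.69 [196.3 276.5] [0.5376 0.2044 0.042 ]
  spindle_axis 0.88 [194.  249.2] [0.5346 0.2057 0.11  ]
  pipe_ring 0.55 [310.8 247.1] [ 0.3838 -0.0135  0.    ]
  copper_cap 0.8 [211.6 206.3] [ 0.6664 -0.0624  0.    ]
  ball_valve 0.76 [232.1 188.3] [ 0.6601 -0.1611  0.    ]
  tape_measure 0.94 [308.5 171.3] [ 0.5006 -0.3356  0.    ]
  tape_measure 0.16 [234.3 190.1] [ 0.6502 -0.1553  0.    ]
side [ 0.302 -0.682  0.659] (3,) [ 0.25  0.71 -0.66]
  collar 0.82 [281.7 242. ] [ 0.5463 -0.1502  0.    ]
  plunger 0.57 [288.7 238.8] [ 0.5601 -0.158   0.015 ]
  stand 0.79 [234.1 158.6] [0.5282 0.2111 0.    ]
  spindle_root 0.71 [239.5 148.1] [0.5435 0.2013 0.042 ]
  spindle_axis 0.55 [237.3 130.1] [0.5361 0.1935 0.11  ]
  spindle_axis 0.15 [200.4 215.8] [ 0.3666 -0.1176  0.11  ]
  pipe_ring 0.56 [202.7 211.9] [0.388  0.0077 0.    ]
  copper_cap 0.55 [313.3 206.2] [ 0.6713 -0.0583  0.    ]
  ball_valve 0.55 [332.5 239.8] [ 0.6658 -0.1809  0.    ]
  tape_measure 0.88 [299.1 315.2] [ 0.5101 -0.3423  0.    ]
  tape_measure 0.52 [279.7 244.9] [ 0.5385 -0.1573  0.    ]
wrist [0.575 0.067 0.374] (3,) [-0.   -0.27 -0.96]
  collar 0.59 [233.2 279.9] [ 0.5422 -0.1631  0.    ]
  plunger 0.84 [248.2 280.9] [ 0.5638 -0.1554  0.015 ]
  stand 0.23 [246.5 280.9] [ 0.5609 -0.1647  0.    ]
  pipe_ring 0.93 [107.1 175.6] [ 0.383  -0.0127  0.    ]
  copper_cap 0.84 [324.8 210. ] [ 0.6649 -0.0593  0.    ]
  ball_valve 0.86 [311.4 289.9] [ 0.6533 -0.1796  0.    ]
time_s 1.7
eef_pos [ 5.75001896e-01 -2.50956068e-05  2.06788402e-01]
orientation [-2.22143436e+00 -2.22144830e+00 -1.42206320e-05]
ft_force [ 0.0905494  -0.29910766 -0.23098337]
opening 1.000197449685533
```

View pics/z.png

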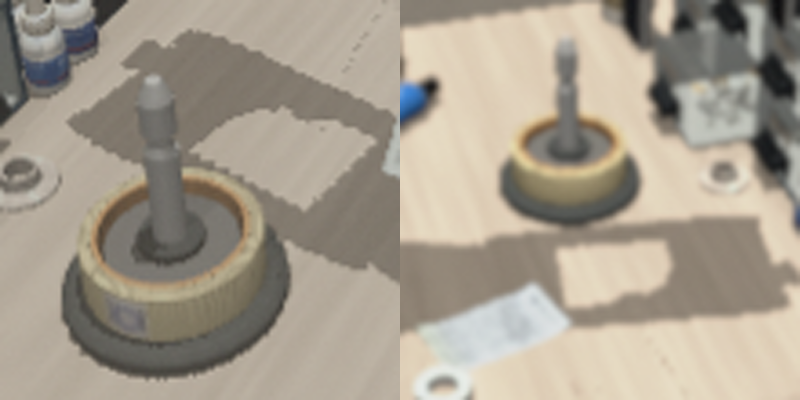

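The crops show the spindle tip at scene (191.8,236) and side (236,121). The groove is visible below it.

Emit:
{"api": "move_arm", "payload": {
  "rows": [
    [0,0,0.17,-0.03,-0.006,0.005,0.085],
    [0,0,0.34,-0.07,-0.012,0.01,0.085],
    [0,0,0.51,-0.11,-0.018,0.015,0.085],
    [0,0,0.68,-0.14,-0.026,0.02,0.085],
    [0,0,0.85,-0.16,-0.03,0.025,0.085]
  ]
}}

```text
time_s: 2.33
eef_pos: [0.5446, -0.1616, 0.1817]
orientation: [2.943, 1.098, -0.0]
ft_force: [-0.0, 0.2, -0.8]
opening: 0.999
gripper_force: 0.0
```

Emit:
{"api": "move_arm", "payload": {
  "rows": [
    [0,0,0.18,0,0,0.01,0.085],
    [0,0,0.36,0,0,0.02,0.085],
    [0,0,0.54,0,0,0.03,0.085],
    [0,0,0.72,0,0,0.04,0.085],
    [0,0,0.72,0,0,0.04,0.085]
  ]
}}

```text
time_s: 2.95
eef_pos: [0.5442, -0.1597, 0.1408]
orientation: [-3.141, -0.005, 0.003]
ft_force: [0.3, -0.3, 0.2]
opening: 1.001
gripper_force: 0.0
```

```bash
python3 - <<'E'
from h import *
s=robot.read_state();print(s['time_s'],s['eef_pos'],R.from_rotvec(s['orientation']).as_matrix().round(3),s['ft_force'])
C={n:shot(n,n+'1.png') for n in('scene','side','wrist')}
p,e=tri([ray(C['scene'],(191.8,236.2)),ray(C['side'],(235.9,121))]);print('tip',p,e)
c=C['wrist'];print(np.array(c['origin']))
for l in('collar','plunger'):
    for q in robot.mark_of('wrist',l)[:2]:print(l,q['score'],q['pixel'],onz(c,q['pixel'],0 if l=='collar' else .015))
r=robot.regions_of('wrist','collar')
if r: print(r[0]['score'],r[0]['bbox'])
E
```

```text
2.95 [ 0.54424542 -0.15966444  0.1408392 ] [[ 1.     0.003 -0.002]
 [ 0.003 -1.     0.001]
 [-0.002 -0.001 -1.   ]] [ 0.30539301 -0.3238728   0.19921967]
tip [0.5366096  0.20293424 0.13544712] [np.float64(0.0017037122904463603), np.float64(0.0017037122904462515)]
[ 0.61226159 -0.15952939  0.30973192]
collar 0.64 [256.4, 176.6] [ 0.54489447 -0.16010327  0.        ]
plunger 0.76 [252.0, 164.5] [ 0.56040796 -0.15567741  0.015     ]
0.97 [231.2, 143.0, 49.6, 65.5]
```

View pics/wrist1.png

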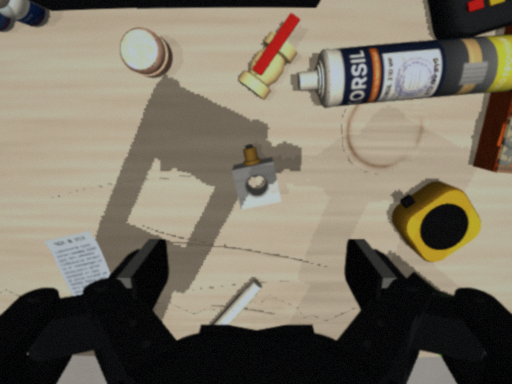

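The wrist picture shows the collar bore at about (257,184) and the plunger at (251,155), so the collar's yaw is about +10°.

```bash
python3 - <<'E'
import cv2
a=cv2.imread('pics/wrist1.png')[135:220,215:300]
cv2.imwrite('pics/w1z.png',cv2.resize(a,None,fx=7,fy=7,interpolation=cv2.INTER_CUBIC))
E
```

```text
(no output)
```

View pics/w1z.png

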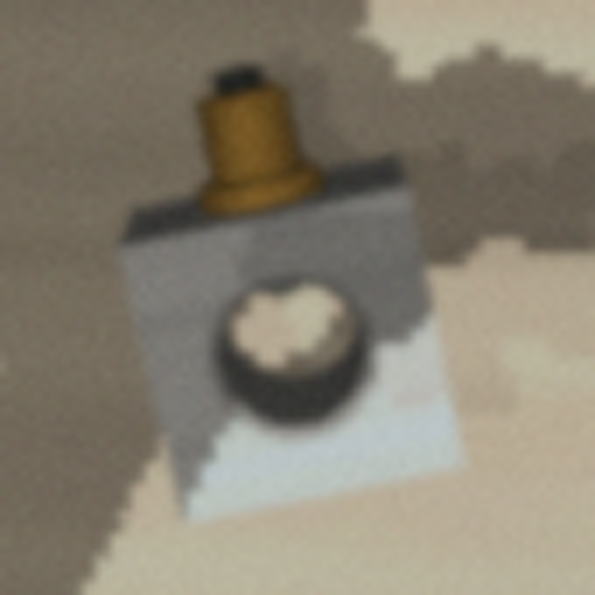

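The crop shows the collar's top-face corners at (120,245), (405,185), (463,465) and (185,522).

```bash
python3 - <<'E'
from h import *
c=shot('wrist')
P=[onz(c,(x/7+215-.4,y/7+135-.4),.03)[:2] for x,y in((120,245),(405,185),(463,465),(185,522))]
P=np.array(P);print(P,P.mean(0))
u=(P[0]+P[1]-P[2]-P[3]);v=P[0]+P[3]-P[1]-P[2]
print(np.linalg.norm(u)/2,np.linalg.norm(v)/2,np.degrees(np.arctan2(u[1],u[0])),np.degrees(np.arctan2(-v[0],v[1])))
s=robot.read_state();print(s['eef_pos'],proj(c,[*s['eef_pos'][:2],.03]))
E
```

```text
[[ 0.55844012 -0.13685899]
 [ 0.56665511 -0.17527709]
 [ 0.52740261 -0.18394528]
 [ 0.519028   -0.14517194]] [ 0.54288146 -0.16031333]
0.04023829256272115 0.03947699826965991 12.181378377194799 12.129235471794107
[ 0.54535554 -0.16013717  0.14234167] [256.31727692 183.06607038]
```

Emit:
{"api": "move_arm", "payload": {
  "rows": [
    [0,0,-0.1,-0.001,0,0.02,0.085],
    [0,0,-0.212,-0.0025,0,0.05,0.085],
    [0,0,-0.212,-0.0025,0,0.08,0.085],
    [0,0,-0.212,-0.0025,0,0.09,0.085],
    [0,0,-0.212,-0.0025,0,0.09,0.085]
  ]
}}

```text
time_s: 3.92
eef_pos: [0.5423, -0.1599, 0.0515]
orientation: [-3.123, -0.334, 0.001]
ft_force: [0.6, -0.6, -0.2]
opening: 0.997
gripper_force: 0.0
```

```bash
python3 - <<'E'
from h import *
c=shot('wrist','wrist2.png')
print(robot.tcp_to_tips);s=robot.read_state();print(s['eef_pos'],s['orientation'],proj(c,[*s['eef_pos'][:2],.03]),proj(c,[*s['eef_pos'][:2],.0]))
E
```

```text
0.014
[ 0.54316247 -0.16030878  0.05253741] [3.12320946e+00 3.33821698e-01 1.55882852e-03] [257.42240727 213.63837743] [257.26831469 200.53619219]
```

View pics/wrist2.png

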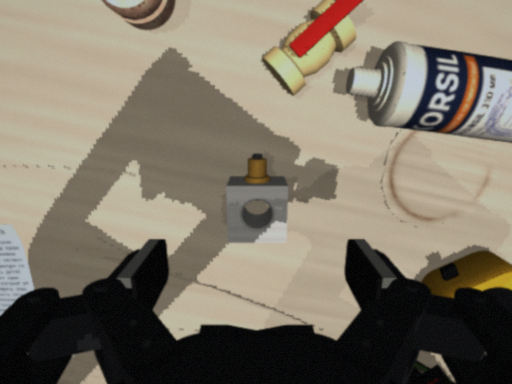

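The collar is squared up under the gripper, with the bore at (258,212) and the jaws straddling it. Next I descend and grip.

Emit:
{"api": "move_arm", "payload": {
  "rows": [
    [0,0,0,0,0,0.015,0.085],
    [0,0,0,0,0,0.03,0.085],
    [0,0,0,0,0,0.0355,0.085],
    [0,0,0,0,0,0.0355,0.06],
    [0,0,0,0,0,0.0355,0.045]
  ],
  "newtons": 45
}}

```text
time_s: 4.6
eef_pos: [0.5428, -0.1602, 0.0165]
orientation: [3.124, 0.334, 0.001]
ft_force: [-0.4, 0.2, 0.2]
opening: 0.595
gripper_force: 0.0
```

Emit:
{"api": "move_arm", "payload": {
  "rows": [
    [0,0,0,0,0,0,0.04],
    [0,0,0,0,0,0,0.035],
    [0,0,0,0,0,0,0.03],
    [0,0,0,0,0,0,0.03],
    [0,0,0,0,0,0,0.03]
  ],
  "newtons": 45
}}

```text
time_s: 5.22
eef_pos: [0.5425, -0.16, 0.0163]
orientation: [-3.124, -0.334, 0.0]
ft_force: [-1.2, -0.4, -0.1]
opening: 0.349
gripper_force: 0.0
```

```bash
python3 - <<'E'
from h import *
c=shot('wrist','wrist3.png');d=shot('side')
a=cv2.resize(d['image'][190:290,230:340][:,:,::-1],(423,384))
cv2.imwrite('pics/w3.png',np.hstack([c['image'][:,:,::-1][:,70:446],a]))
s=robot.read_state();print(s['eef_pos'],s['opening'],s['gripper_force'],s['ft_force'])
E
```

```text
[ 0.54247156 -0.15999394  0.01626451] 0.3525868622415807 0.0 [-0.42493812  0.51923251 -0.15536961]
```

View pics/w3.png

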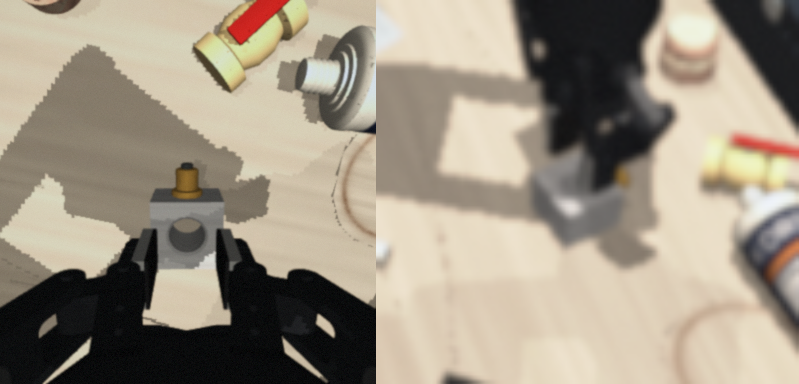

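The wrist and side views suggest the jaws at a 30 mm opening may not be beside the collar. I'll check this by projecting the pads' expected positions.

```bash
python3 - <<'E'
from h import *
c=shot('wrist');s=robot.read_state()
T=R.from_rotvec(s['orientation']).as_matrix();o=np.array(s['eef_pos'])
for y in(.015,.02):
  for z in(.014,-.005,-.024):
    print(y,z,[proj(c,o+T@np.array([x,k*y,z])).round(0) for x in(-.011,.011) for k in(1,-1)])
for l in('collar',):
    q=robot.regions_of('wrist',l);print(q[0]['bbox'],q[0]['score'])
print('orig',np.array(c['origin']).round(4),'collar top corners expected',[proj(c,[*(np.array([.5429,-.1603])+R.from_euler('z',12.15,degrees=True).as_matrix()[:2,:2]@np.array(d)),.03]).round(0) for d in((.02,.02),(.02,-.02),(-.02,-.02),(-.02,.02))])
print(s['joint_torque'],s['ft_torque'])
E
```

```text
0.015 0.014 [array([280., 235.]), array([234., 235.]), array([280., 202.]), array([233., 202.])]
0.015 -0.005 [array([282., 247.]), array([231., 247.]), array([283., 212.]), array([230., 212.])]
0.015 -0.024 [array([285., 263.]), array([228., 263.]), array([286., 224.]), array([227., 224.])]
0.02 0.014 [array([287., 235.]), array([226., 235.]), array([288., 202.]), array([225., 202.])]
0.02 -0.005 [array([290., 247.]), array([223., 247.]), array([292., 212.]), array([222., 212.])]
0.02 -0.024 [array([294., 263.]), array([219., 263.]), array([296., 224.]), array([218., 224.])]
[222.1, 161.9, 71.0, 106.8] 0.96
orig [ 0.6081 -0.1455  0.184 ] collar top corners expected [array([220., 201.]), array([295., 201.]), array([292., 268.]), array([222., 268.])]
[ 8.65787897e-04 -4.09704423e+01 -2.30897462e+01 -6.76609966e-05
  9.18157057e-04 -2.01729586e-05] [0.02553975 0.01449144 0.00230572]
```

The projections put the pads right at the collar's flats, so the opening scale just isn't linear in width. I'll close further.

Emit:
{"api": "move_arm", "payload": {
  "rows": [
    [0,0,0,0,0,0,0.025],
    [0,0,0,0,0,0,0.02],
    [0,0,0,0,0,0,0.015],
    [0,0,0,0,0,0,0.01],
    [0,0,0,0,0,0,0.01]
  ],
  "newtons": 45
}}

```text
time_s: 6.05
eef_pos: [0.5425, -0.16, 0.0163]
orientation: [-3.124, -0.334, 0.0]
ft_force: [0.9, 0.3, 0.2]
opening: 0.113
gripper_force: 0.0
```

```bash
python3 - <<'E'
from h import *
c=shot('wrist','wrist4.png');d=shot('side');e=shot('scene')
f=lambda i:cv2.resize(i[:,:,::-1],(400,300),interpolation=cv2.INTER_CUBIC)
cv2.imwrite('pics/w4.png',np.vstack([np.hstack([f(c['image'][100:376,72:440]),f(d['image'][180:270,230:350])]),np.hstack([f(e['image'][120:225,200:340]),f(e['image'][:,:])])]))
s=robot.read_state();print(s['eef_pos'],s['opening'],s['gripper_force'],s['ft_force'])
E
```

```text
[ 0.54250718 -0.16003346  0.01628944] 0.11741325499879396 0.0 [-0.06040951  0.68936187 -0.79498711]
```

View pics/w4.png

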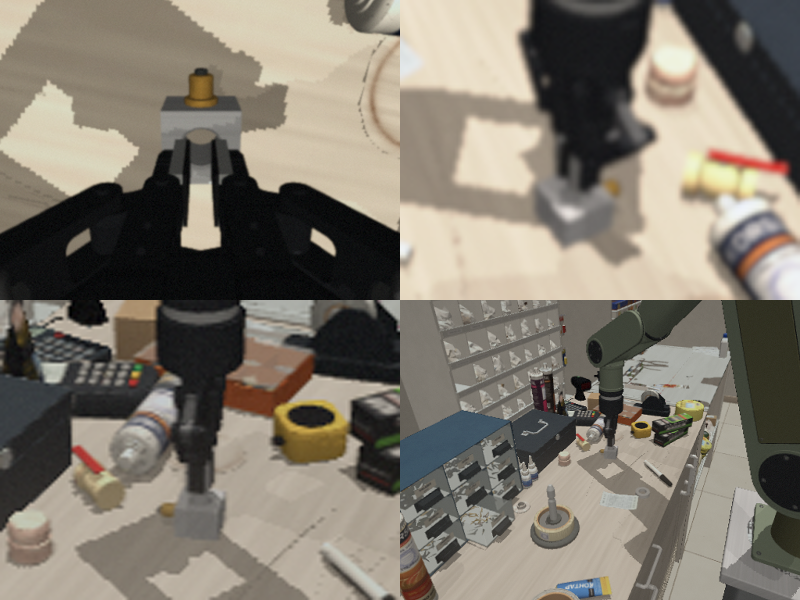

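The pads have closed above the collar's top without touching it. The fingertips sit higher than the stated TCP would put them. I'll measure how much with the outer cameras.

```bash
python3 - <<'E'
from h import *
C={n:shot(n) for n in('scene','side')}
for n in C: print(n,[(z,proj(C[n],[.5425,-.160,z]).round(1)) for z in(0,.002,.03,.04,.05)])
print(tri([ray(C['scene'],(270,186.5)),ray(C['side'],(282.5,237))]))
f=lambda i:cv2.resize(i[:,:,::-1],(400,500),interpolation=cv2.INTER_CUBIC)
cv2.imwrite('pics/w5.png',np.hstack([f(C['scene']['image'][160:210,250:290]),f(C['side']['image'][210:260,262:302])]))
E
```

```text
scene [(0, array([271.3, 198. ])), (0.002, array([271.3, 197.4])), (0.03, array([271.4, 188.3])), (0.04, array([271.4, 185. ])), (0.05, array([271.4, 181.7]))]
side [(0, array([281.7, 245.3])), (0.002, array([281.7, 244.8])), (0.03, array([282.4, 236.8])), (0.04, array([282.7, 233.8])), (0.05, array([282.9, 230.8]))]
(array([ 0.54441696, -0.16152548,  0.0325582 ]), [np.float64(0.002775048809341522), np.float64(0.002775048809341612)])
```

View pics/w5.png

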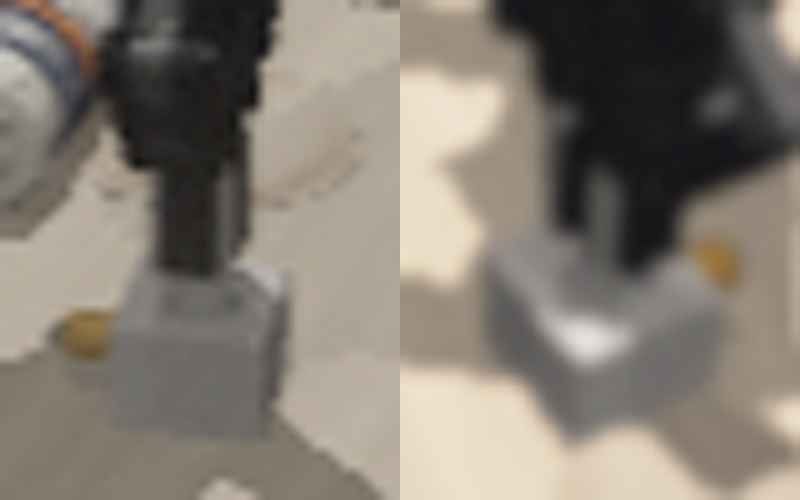

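The tips are about 30–38 mm higher than the stated tool offset implies, since they show at z≈0.033 when nearly shut. I'll open, then descend another 28 mm while watching the force.

Emit:
{"api": "move_arm", "payload": {
  "rows": [
    [0,0,0,0,0,0,0.03],
    [0,0,0,0,0,0,0.07],
    [0,0,0,0,0,0,0.085],
    [0,0,0,0,0,0,0.085],
    [0,0,0,0,0,0,0.085]
  ]
}}

```text
time_s: 6.92
eef_pos: [0.5425, -0.16, 0.0163]
orientation: [-3.124, -0.334, 0.0]
ft_force: [0.2, 0.7, 0.2]
opening: 0.996
gripper_force: 0.0
```

Emit:
{"api": "move_arm", "payload": {
  "rows": [
    [0,0,0,0,0,0,0.085],
    [0,0,0,0,0,0.004,0.085],
    [0,0,0,0,0,0.008,0.085],
    [0,0,0,0,0,0.012,0.085],
    [0,0,0,0,0,0.012,0.085]
  ]
}}

```text
time_s: 7.55
eef_pos: [0.542, -0.1598, 0.0036]
orientation: [-3.123, -0.333, 0.002]
ft_force: [0.7, -0.0, 1.2]
opening: 0.994
gripper_force: 0.0
```

Emit:
{"api": "move_arm", "payload": {
  "rows": [
    [0,0,0,0,0,0.004,0.085],
    [0,0,0,0,0,0.008,0.085],
    [0,0,0,0,0,0.012,0.085],
    [0,0,0,0,0,0.014,0.085],
    [0,0,0,0,0,0.014,0.085]
  ]
}}

```text
time_s: 8.18
eef_pos: [0.5423, -0.1599, -0.01]
orientation: [-3.124, -0.334, 0.001]
ft_force: [-0.1, -0.3, -0.2]
opening: 0.993
gripper_force: 0.0
```

```bash
python3 - <<'E'
from h import *
c=shot('wrist','wrist5.png');d=shot('side');e=shot('scene')
s=robot.read_state();print(s['eef_pos'],s['opening'],s['ft_force'])
f=lambda i:cv2.resize(i[:,:,::-1],(400,300),interpolation=cv2.INTER_CUBIC)
cv2.imwrite('pics/w6.png',np.vstack([np.hstack([f(c['image'][100:376,72:440]),f(d['image'][200:260,240:320])]),np.hstack([f(e['image'][150:210,230:310]),f(d['image'][90:195,170:310])])]))
E
```

```text
[ 0.54264724 -0.16009391 -0.00957925] 0.9954204967824068 [-1.12285852 -0.13683773 -0.42521435]
```

View pics/w6.png

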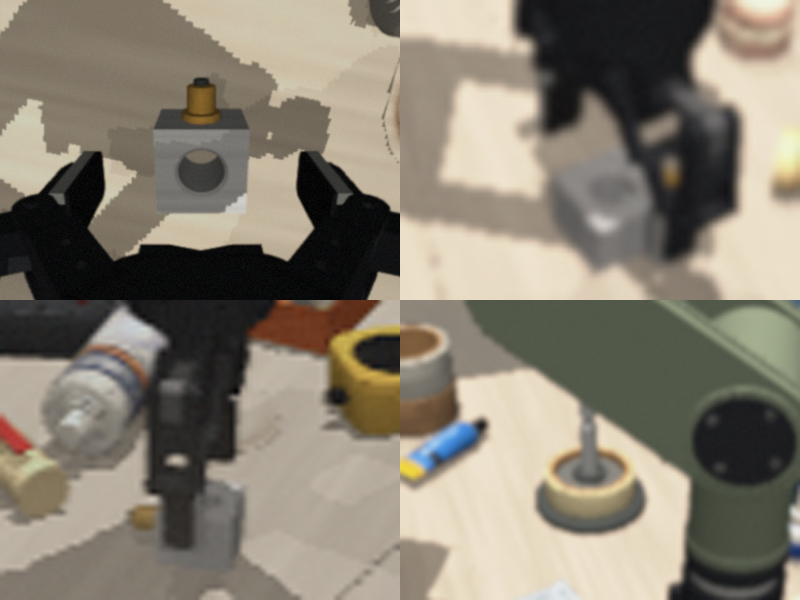

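The fingers now straddle the collar, which is centred between the jaws at x≈201 in the crop. I'll go down 9 mm more and close.

Emit:
{"api": "move_arm", "payload": {
  "rows": [
    [0,0,0,0,0,0.004,0.085],
    [0,0,0,0,0,0.009,0.085],
    [0,0,0,0,0,0.009,0.07],
    [0,0,0,0,0,0.009,0.055],
    [0,0,0,0,0,0.009,0.05]
  ]
}}

```text
time_s: 8.95
eef_pos: [0.5426, -0.1601, -0.0186]
orientation: [3.124, 0.334, 0.0]
ft_force: [-0.4, 0.6, -0.5]
opening: 0.584
gripper_force: 0.0
```

Emit:
{"api": "move_arm", "payload": {
  "rows": [
    [0,0,0,0,0,0,0.045],
    [0,0,0,0,0,0,0.04],
    [0,0,0,0,0,0,0.035],
    [0,0,0,0,0,0,0.03],
    [0,0,0,0,0,0,0.03]
  ],
  "newtons": 45
}}

```text
time_s: 9.57
eef_pos: [0.5429, -0.1602, -0.0183]
orientation: [3.123, 0.334, 0.001]
ft_force: [-0.2, 0.1, 3.2]
opening: 0.464
gripper_force: 46.2
```

The collar is gripped at 40 mm with 46 N. Next I lift it and move to a hover spot short of the spindle.

Emit:
{"api": "move_arm", "payload": {
  "rows": [
    [0,0,0,0,0,-0.03,0.03],
    [0,0,0,0,0,-0.08,0.03],
    [0,0,0,0,0,-0.13,0.03],
    [0,0,0,0,0,-0.18,0.03],
    [0,0,0,0,0,-0.2,0.03]
  ]
}}

```text
time_s: 10.2
eef_pos: [0.5439, -0.1606, 0.1846]
orientation: [3.121, 0.333, 0.007]
ft_force: [-0.3, -0.5, -1.0]
opening: 0.459
gripper_force: 46.0
```

Emit:
{"api": "move_arm", "payload": {
  "rows": [
    [0,0,0,0,-0.03,0,0.03],
    [0,0,0,0,-0.08,0,0.03],
    [0,0,0,0,-0.13,0,0.03],
    [0,0,0,0,-0.18,0,0.03],
    [0,0,0,0,-0.2,0,0.03]
  ]
}}

```text
time_s: 10.82
eef_pos: [0.4983, 0.0381, 0.1801]
orientation: [-3.122, -0.338, 0.004]
ft_force: [0.2, -0.1, -1.0]
opening: 0.457
gripper_force: 46.0
```

Emit:
{"api": "move_arm", "payload": {
  "rows": [
    [0,0,0,0.001,-0.04,0,0.03],
    [0,0,0,0.002,-0.08,0,0.03],
    [0,0,0,0.003,-0.12,0,0.03],
    [0,0,0,0.0035,-0.15,0,0.03],
    [0,0,0,0.0035,-0.162,0,0.03]
  ]
}}

```text
time_s: 11.45
eef_pos: [0.4682, 0.1957, 0.1803]
orientation: [3.123, 0.337, -0.003]
ft_force: [-0.3, -0.2, -1.0]
opening: 0.459
gripper_force: 46.0
```

```bash
python3 - <<'E'
from h import *
s=robot.read_state();print(s['time_s'],s['eef_pos'],s['orientation'],s['ft_force'],s['ft_torque'],s['opening'],s['gripper_force'],s['joint_pos'])
for n in('wrist','scene','side'):
    c=shot(n,n+'6.png')
    for l in('spindle_axis','spindle_root','stand','collar','plunger'):
        for q in robot.mark_of(n,l)[:1]:
            z={'plunger':.196,'collar':.181,'spindle_root':.042,'spindle_axis':.11}.get(l,0);print(n,l,round(q['score'],2),np.round(q['pixel'],1),onz(c,q['pixel'],z).round(4))
    for l in('stand','collar'):
        for q in robot.regions_of(n,l)[:1]:print(' ',l,q['bbox'],q['score'])
E
```

```text
11.45 [0.46819362 0.19570039 0.180301  ] [ 3.12320478  0.33704194 -0.00318992] [-0.29841862 -0.21054773 -0.99405404] [-0.01626052 -0.01174602  0.0464746 ] 0.4587942093936206 46.02468006312847 [ 2.25229763e-01  8.83462463e-02  1.73320444e+00 -1.29877234e-05
  1.32208854e+00  1.58103050e+00]
wrist spindle_axis 0.67 [267.4 113.2] [0.5335 0.2013 0.11  ]
wrist spindle_root 0.68 [264.6 112.8] [0.5331 0.2015 0.042 ]
wrist stand 0.18 [400.  265.7] [ 0.3833 -0.0149  0.    ]
wrist collar 0.91 [257.4 239.7] [0.4604 0.1935 0.181 ]
wrist plunger 0.88 [256.1 212.7] [0.4822 0.1991 0.196 ]
  stand [207.1, 50.8, 112.5, 112.1] 0.56
  collar [210.8, 174.0, 92.9, 132.7] 0.67
scene spindle_axis 0.71 [193.7 249.1] [0.5352 0.2057 0.11  ]
scene spindle_root 0.7 [197.3 279.4] [0.5318 0.2101 0.042 ]
scene stand 0.56 [197.8 291. ] [0.5407 0.201  0.    ]
scene collar 0.87 [224.4 214.6] [0.4845 0.1763 0.181 ]
scene plunger 0.86 [212.1 205. ] [0.5065 0.1782 0.196 ]
  stand [167.0, 231.2, 62.0, 90.0] 0.59
  collar [201.3, 195.0, 35.9, 28.5] 0.74
side spindle_axis 0.6 [236.8 126.3] [0.5404 0.2141 0.11  ]
side stand 0.76 [236.1 157.6] [0.5355 0.2143 0.    ]
side collar 0.49 [213.5 104.1] [0.4802 0.2316 0.181 ]
side plunger 0.63 [219.8  95.4] [0.5029 0.2483 0.196 ]
  stand [216.6, 117.4, 36.4, 51.7] 0.79
  collar [203.1, 91.6, 19.7, 20.7] 0.51
```

```bash
cat > fit.py <<'E'
from h import *
from scipy.optimize import minimize
t=np.linspace(0,2*np.pi,40)
def rings(x,y,h,f):
    S=[[(.06,0),(.06,f)],[(.048,f),(.048,.042)],[(.009,.042),(.009,h-.012)],[(.009,h-.012),(.004,h)]]
    return [np.vstack([np.c_[x+r*np.cos(t),y+r*np.sin(t),0*t+z] for r,z in s]) for s in S]
def render(c,p,k=4):
    m=np.zeros((384*k,512*k),np.uint8);Rm=rot(c);o=np.array(c['origin']);rv=cv2.Rodrigues(Rm.T)[0]
    for P in rings(*p):
        q=cv2.projectPoints(P,rv,-Rm.T@o,np.array(c['camera_matrix']),np.array(c['distortion']))[0][:,0]
        cv2.fillConvexPoly(m,cv2.convexHull(((q+.5)*k).astype(np.float32)).round().astype(np.int32),1)
    return m
def fit(views,p0):
    def cost(v):
        p=np.array(v)/1000
        s=0
        for c,M in views:
            m=render(c,p);s+=1-(m&M).sum()/(m|M).sum()
        return s
    S=np.array(p0)*1000
    return minimize(cost,S,method='Nelder-Mead',options=dict(initial_simplex=np.vstack([S]+[S+d for d in np.diag([4,4,6,4])]),xatol=.05,fatol=1e-4))
E
python3 - <<'E'
from fit import *
V={}
for n in('wrist','scene','side'):
    c=shot(n);q=robot.regions_of(n,'stand')
    if q: V[n]=(c,np.kron(q[0]['pixels'].astype(np.uint8),np.ones((4,4),np.uint8)))
for k in list(V)+['all']:
    r=fit([V[k]] if k!='all' else list(V.values()),[.536,.203,.135,.012]);print(k,r.x.round(2),r.fun)
E
```

```text
wrist [534.45 202.04 146.35   4.18] 0.011968841336807201
scene [536.63 205.85 137.     3.81] 0.0276163079059617
side [532.46 205.33 138.16   9.47] 0.04445658110322226
all [534.75 205.02 135.78   5.71] 0.19640679192940347
```

The silhouette fits put the spindle near (0.5345, 0.2025) with its tip about 0.137 up. I'll move over it and descend to just above the tip.

Emit:
{"api": "move_arm", "payload": {
  "rows": [
    [0,0,0,0.02,0.002,0,0.03],
    [0,0,0,0.05,0.006,0,0.03],
    [0,0,0,0.0662,0.0074,0.01,0.03],
    [0,0,0,0.0662,0.0074,0.03,0.03],
    [0,0,0,0.0662,0.0074,0.045,0.03]
  ]
}}

```text
time_s: 13.58
eef_pos: [0.5355, 0.2012, 0.1352]
orientation: [3.124, 0.333, -0.002]
ft_force: [0.2, -1.0, -1.8]
opening: 0.461
gripper_force: 46.1
```

```bash
python3 - <<'E'
from fit import *
V={}
for n in('scene','side','wrist'):
    c=shot(n,n+'7.png')
    s=robot.read_state()
    T=R.from_rotvec(s['orientation']).as_matrix();o=np.array(s['eef_pos']);P=lambda a:proj(c,o+T@np.array(a)).round(1)
    for l in('collar','plunger'):
        for q in robot.mark_of(n,l)[:1]: print(n,l,np.round(q['pixel'],1),'pred',P([0,0,-.0183] if l=='collar' else [.02,0,-.0333]))
    for q in robot.regions_of(n,'collar')[:1]: print(q['bbox'])
print(s['time_s'],o,s['orientation'],s['ft_force'],s['ft_torque'],s['joint_pos'][5])
E
```

```text
scene collar [190.9 229.3] pred [193.8 229.4]
scene plunger [177.6 221.4] pred [182.1 221.1]
[168.7, 207.6, 37.1, 29.5]
side collar [235.  114.4] pred [236.1 114.7]
side plunger [243.1 108. ] pred [242.4 108.1]
[224.6, 102.1, 19.7, 20.5]
wrist collar [254.3 241.6] pred [256.7 239.6]
wrist plunger [257.3 212.2] pred [256.7 213.8]
[208.6, 172.5, 95.6, 136.9]
14.025 [0.53634647 0.20148567 0.13730862] [-3.12361027e+00 -3.33809152e-01 -2.93289597e-03] [-0.23059638 -0.08948845 -1.35443988] [ 0.01135372  0.0094545  -0.01239165] 1.5661949762552447
```

Emit:
{"api": "move_arm", "payload": {
  "rows": [
    [0,0,0,-0.0013,-0.001,0.004,0.03],
    [0,0,0,-0.0013,-0.001,0.009,0.03],
    [0,0,0,-0.0013,-0.001,0.014,0.03],
    [0,0,0,-0.0013,-0.001,0.019,0.03],
    [0,0,0,-0.0013,-0.001,0.02,0.03]
  ]
}}

```text
time_s: 14.8
eef_pos: [0.5338, 0.2019, 0.1155]
orientation: [3.124, 0.334, -0.002]
ft_force: [-0.2, -0.4, -2.5]
opening: 0.457
gripper_force: 46.0
```

Emit:
{"api": "move_arm", "payload": {
  "rows": [
    [0,0,0,0,0,0.003,0.03],
    [0,0,0,0,0,0.006,0.03],
    [0,0,0,0,0,0.009,0.03],
    [0,0,0,0,0,0.01,0.03],
    [0,0,0,0,0,0.01,0.03]
  ]
}}

```text
time_s: 15.42
eef_pos: [0.5342, 0.202, 0.1062]
orientation: [3.124, 0.334, -0.0]
ft_force: [0.2, 0.1, -1.1]
opening: 0.459
gripper_force: 46.0
```

Emit:
{"api": "move_arm", "payload": {
  "rows": [
    [0,0,0,0,0,0.001,0.03],
    [0,0,0,0,0,0.002,0.03],
    [0,0,0,0,0,0.003,0.03],
    [0,0,0,0,0,0.004,0.03],
    [0,0,0,0,0,0.004,0.03]
  ]
}}

```text
time_s: 16.05
eef_pos: [0.5344, 0.202, 0.1023]
orientation: [-3.124, -0.334, -0.001]
ft_force: [0.3, -0.3, -2.2]
opening: 0.457
gripper_force: 46.0
```

Emit:
{"api": "move_arm", "payload": {
  "rows": [
    [0,0,0,0,0,0.001,0.03],
    [0,0,0,0,0,0.002,0.03],
    [0,0,0,0,0,0.003,0.03],
    [0,0,0,0,0,0.003,0.03],
    [0,0,0,0,0,0.003,0.03]
  ]
}}

```text
time_s: 16.68
eef_pos: [0.5351, 0.2022, 0.0997]
orientation: [-3.124, -0.334, -0.003]
ft_force: [2.4, 1.7, 0.3]
opening: 0.456
gripper_force: 46.2
```

Emit:
{"api": "move_arm", "payload": {
  "rows": [
    [0,0,0,0,0,0.001,0.03],
    [0,0,0,0,0,0.002,0.03],
    [0,0,0,0,0,0.003,0.03],
    [0,0,0,0,0,0.003,0.03],
    [0,0,0,0,0,0.003,0.03]
  ]
}}

```text
time_s: 17.3
eef_pos: [0.5346, 0.202, 0.0962]
orientation: [-3.124, -0.334, -0.001]
ft_force: [5.2, 0.3, 0.0]
opening: 0.458
gripper_force: 46.4
```

Emit:
{"api": "move_arm", "payload": {
  "rows": [
    [0,0,0,0,0,0.001,0.03],
    [0,0,0,0,0,0.002,0.03],
    [0,0,0,0,0,0.003,0.03],
    [0,0,0,0,0,0.004,0.03],
    [0,0,0,0,0,0.004,0.03]
  ]
}}

```text
time_s: 17.92
eef_pos: [0.5342, 0.202, 0.0917]
orientation: [-3.124, -0.334, 0.0]
ft_force: [6.0, 0.7, -1.6]
opening: 0.464
gripper_force: 46.1
```

The force matches the plain part with the bore nearly centred (6 N toward the plunger). I expect the groove near eef z≈0.066.

Emit:
{"api": "move_arm", "payload": {
  "rows": [
    [0,0,0,0,0,0.0015,0.03],
    [0,0,0,0,0,0.003,0.03],
    [0,0,0,0,0,0.0045,0.03],
    [0,0,0,0,0,0.006,0.03],
    [0,0,0,0,0,0.007,0.03]
  ]
}}

```text
time_s: 18.55
eef_pos: [0.5346, 0.2022, 0.0852]
orientation: [-3.124, -0.334, -0.001]
ft_force: [4.9, 0.4, 0.7]
opening: 0.461
gripper_force: 46.2
```

Emit:
{"api": "move_arm", "payload": {
  "rows": [
    [0,0,0,0,0,0.0015,0.03],
    [0,0,0,0,0,0.003,0.03],
    [0,0,0,0,0,0.0045,0.03],
    [0,0,0,0,0,0.006,0.03],
    [0,0,0,0,0,0.006,0.03]
  ]
}}

```text
time_s: 19.18
eef_pos: [0.5341, 0.202, 0.0786]
orientation: [-3.124, -0.334, 0.0]
ft_force: [6.1, 1.8, -3.2]
opening: 0.46
gripper_force: 46.0
```

Emit:
{"api": "move_arm", "payload": {
  "rows": [
    [0,0,0,0,0,0.001,0.03],
    [0,0,0,0,0,0.002,0.03],
    [0,0,0,0,0,0.003,0.03],
    [0,0,0,0,0,0.003,0.03],
    [0,0,0,0,0,0.003,0.03]
  ]
}}

```text
time_s: 19.8
eef_pos: [0.5344, 0.2021, 0.076]
orientation: [-3.124, -0.334, -0.001]
ft_force: [5.1, 1.6, -1.4]
opening: 0.46
gripper_force: 46.2
```

Emit:
{"api": "move_arm", "payload": {
  "rows": [
    [0,0,0,0,0,0.001,0.03],
    [0,0,0,0,0,0.002,0.03],
    [0,0,0,0,0,0.002,0.03],
    [0,0,0,0,0,0.002,0.03],
    [0,0,0,0,0,0.002,0.03]
  ]
}}

```text
time_s: 20.42
eef_pos: [0.534, 0.202, 0.0736]
orientation: [-3.124, -0.334, 0.001]
ft_force: [6.1, 0.8, -2.6]
opening: 0.464
gripper_force: 46.1
```

Emit:
{"api": "move_arm", "payload": {
  "rows": [
    [0,0,0,0,0,0.001,0.03],
    [0,0,0,0,0,0.002,0.03],
    [0,0,0,0,0,0.002,0.03],
    [0,0,0,0,0,0.002,0.03],
    [0,0,0,0,0,0.002,0.03]
  ]
}}

```text
time_s: 21.05
eef_pos: [0.5332, 0.2018, 0.0712]
orientation: [3.124, 0.334, -0.004]
ft_force: [4.6, 1.2, -7.1]
opening: 0.458
gripper_force: 46.0
```

Emit:
{"api": "move_arm", "payload": {
  "rows": [
    [0,0,0,0,0,0.001,0.03],
    [0,0,0,0,0,0.0015,0.03],
    [0,0,0,0,0,0.0015,0.03],
    [0,0,0,0,0,0.0015,0.03],
    [0,0,0,0,0,0.0015,0.03]
  ]
}}

```text
time_s: 21.68
eef_pos: [0.5343, 0.2021, 0.071]
orientation: [-3.124, -0.334, -0.0]
ft_force: [1.9, 0.5, -4.4]
opening: 0.465
gripper_force: 46.2
```

The ball is riding into the groove's upper flank. I'll go on in 1 mm steps.

Emit:
{"api": "move_arm", "payload": {
  "rows": [
    [0,0,0,0,0,0.001,0.03],
    [0,0,0,0,0,0.001,0.03],
    [0,0,0,0,0,0.001,0.03],
    [0,0,0,0,0,0.001,0.03],
    [0,0,0,0,0,0.001,0.03]
  ]
}}

```text
time_s: 22.3
eef_pos: [0.534, 0.202, 0.0697]
orientation: [-3.124, -0.334, 0.001]
ft_force: [2.0, 1.0, -2.3]
opening: 0.458
gripper_force: 46.4
```

Emit:
{"api": "move_arm", "payload": {
  "rows": [
    [0,0,0,0,0,0.001,0.03],
    [0,0,0,0,0,0.001,0.03],
    [0,0,0,0,0,0.001,0.03],
    [0,0,0,0,0,0.001,0.03],
    [0,0,0,0,0,0.001,0.03]
  ]
}}

```text
time_s: 22.92
eef_pos: [0.5339, 0.2019, 0.0687]
orientation: [3.124, 0.334, -0.001]
ft_force: [0.2, 0.6, -1.6]
opening: 0.46
gripper_force: 46.5
```

Emit:
{"api": "move_arm", "payload": {
  "rows": [
    [0,0,0,0,0,0.001,0.03],
    [0,0,0,0,0,0.001,0.03],
    [0,0,0,0,0,0.001,0.03],
    [0,0,0,0,0,0.001,0.03],
    [0,0,0,0,0,0.001,0.03]
  ]
}}

```text
time_s: 23.55
eef_pos: [0.5343, 0.202, 0.0678]
orientation: [-3.124, -0.334, -0.0]
ft_force: [0.7, 0.2, -1.5]
opening: 0.457
gripper_force: 46.5
```

Emit:
{"api": "move_arm", "payload": {
  "rows": [
    [0,0,0,0,0,0.001,0.03],
    [0,0,0,0,0,0.001,0.03],
    [0,0,0,0,0,0.001,0.03],
    [0,0,0,0,0,0.001,0.03],
    [0,0,0,0,0,0.001,0.03]
  ]
}}

```text
time_s: 24.18
eef_pos: [0.5346, 0.2021, 0.0669]
orientation: [-3.124, -0.334, -0.001]
ft_force: [1.4, 0.9, -0.5]
opening: 0.464
gripper_force: 46.6
```

Emit:
{"api": "move_arm", "payload": {
  "rows": [
    [0,0,0,0,0,0.0007,0.03],
    [0,0,0,0,0,0.0007,0.03],
    [0,0,0,0,0,0.0007,0.03],
    [0,0,0,0,0,0.0007,0.03],
    [0,0,0,0,0,0.0007,0.03]
  ]
}}

```text
time_s: 24.8
eef_pos: [0.5346, 0.2021, 0.0663]
orientation: [-3.124, -0.334, -0.001]
ft_force: [2.5, 1.1, -1.2]
opening: 0.454
gripper_force: 46.7
```

The lower flank starts at about 0.067, so the groove centre is near 0.0678. I'll back up 1.5 mm and release.

Emit:
{"api": "move_arm", "payload": {
  "rows": [
    [0,0,0,0,0,-0.0008,0.03],
    [0,0,0,0,0,-0.0015,0.03],
    [0,0,0,0,0,-0.0015,0.03],
    [0,0,0,0,0,-0.0015,0.03],
    [0,0,0,0,0,-0.0015,0.03]
  ],
  "newtons": 20
}}

```text
time_s: 25.42
eef_pos: [0.534, 0.2019, 0.0675]
orientation: [3.124, 0.334, -0.001]
ft_force: [1.2, 0.3, 0.3]
opening: 0.457
gripper_force: 46.7
```

Emit:
{"api": "move_arm", "payload": {
  "rows": [
    [0,0,0,0,0,0,0.04],
    [0,0,0,0,0,0,0.045],
    [0,0,0,0,0,0,0.055],
    [0,0,0,0,0,0,0.07],
    [0,0,0,0,0,0,0.085]
  ]
}}

```text
time_s: 26.05
eef_pos: [0.5342, 0.202, 0.0675]
orientation: [-3.124, -0.334, 0.0]
ft_force: [-0.0, -0.9, -0.5]
opening: 0.993
gripper_force: 0.0
```

Emit:
{"api": "move_arm", "payload": {
  "rows": [
    [0,0,0,0,0,0,0.085],
    [0,0,0,0,0,0,0.085],
    [0,0,0,0,0,-0.01,0.085],
    [0,0,0,0,0,-0.03,0.085],
    [0,0,0,0,0,-0.06,0.085]
  ]
}}

```text
time_s: 26.68
eef_pos: [0.5335, 0.2018, 0.1279]
orientation: [3.124, 0.334, -0.003]
ft_force: [0.9, -0.4, -0.4]
opening: 0.997
gripper_force: 0.0
```

Emit:
{"api": "move_arm", "payload": {
  "rows": [
    [0,0,0,0,0,-0.03,0.085],
    [0,0,0,0,0,-0.06,0.085],
    [0,0,0,0,0,-0.1,0.085],
    [0,0,0,0,0,-0.12,0.085],
    [0,0,0,0,0,-0.12,0.085]
  ]
}}

```text
time_s: 27.3
eef_pos: [0.5358, 0.2024, 0.2507]
orientation: [-3.123, -0.334, -0.009]
ft_force: [-1.1, -0.6, -0.2]
opening: 0.995
gripper_force: 0.0
```

```bash
python3 - <<'E'
from h import *
C={n:shot(n,n+'9.png') for n in('scene','side','wrist')}
for l in('collar','plunger'):
    q={n:robot.mark_of(n,l) for n in C}
    for n in C: print(n,l,[(round(a['score'],2),np.round(a['pixel'],1)) for a in q[n][:1]])
    v=[n for n in C if q[n]]
    print(tri([ray(C[n],q[n][0]['pixel']) for n in v]))
b=np.array([.5342,.202,.0862]);print({n:proj(C[n],b).round(1) for n in C})
for n in C:
    for l in('pipe_ring','copper_cap','ball_valve','tape_measure'):
        m=robot.mark_of(n,l)
        if m: print(n,l,onz(C[n],m[0]['pixel'],0).round(3))
E
```

```text
scene collar [(0.89, array([195. , 258.6]))]
side collar [(0.5, array([235.8, 136.5]))]
wrist collar [(0.75, array([256.4, 169.7]))]
(array([0.53576175, 0.20272977, 0.08406081]), [np.float64(0.001472915369991608), np.float64(0.002260663652237931), np.float64(0.0009770246031189822)])
scene plunger [(0.72, array([182. , 251.3]))]
side plunger [(0.73, array([245. , 130.3]))]
wrist plunger [(0.71, array([255.6, 154. ]))]
(array([0.55956169, 0.20702218, 0.09789933]), [np.float64(0.0011004845762874642), np.float64(0.0032787489135777427), np.float64(0.003894204175111403)])
{'scene': array([196.5, 258.2]), 'side': array([236.1, 135.8]), 'wrist': array([256.3, 172.3])}
scene pipe_ring [ 0.384 -0.007  0.   ]
scene copper_cap [ 0.658 -0.052  0.   ]
scene ball_valve [ 0.66  -0.166  0.   ]
scene tape_measure [ 0.505 -0.332  0.   ]
side pipe_ring [0.379 0.003 0.   ]
side copper_cap [ 0.663 -0.064  0.   ]
side ball_valve [ 0.661 -0.193  0.   ]
side tape_measure [ 0.515 -0.338  0.   ]
wrist copper_cap [ 0.666 -0.062  0.   ]
wrist tape_measure [ 0.665 -0.059  0.   ]
```

The collar sits at the groove height (underside about 0.084–0.086), the bystanders haven't moved, and the gripper is clear.

```bash
python3 -c "
from bench import robot
print(robot.hand_in())"
```

```text
the job is handed in; nothing more can be done
None
```

The collar is threaded over the spindle and released with its ball in the groove, the other things on the counter haven't moved, and the job is handed in; the interface returned no verdict.

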